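Nudge two bearing caps into their recesses

TASK

Two loose round steel caps lie on the near part of the aluminium bearing plate. With the fingertips only, gently push each cap across the plate until it drops into the recess of its own size and lies flat and flush there: the large cap in the large recess, the small cap in the small one, in any order. Do not grip or lift the caps, and leave the other things on the bench where they are.

Things in the scene. Friction and masses are not known exactly. Their poses are not given: they have to be found in the camera images.
- plate: flat pale grey aluminium bearing plate, 160 (its x) by 210 (its y) by 24 mm thick, screwed to the bench; flat top with no raised parts. Origin at the centre of its underside, x away from the robot, y to the left, z up, so its top is at z = +24 mm. Two round blind recesses, 8 mm deep, are sunk in its far half; the caps start loose on its near half
- large_recess (a point): centre of the floor of the large recess: 43 mm diameter with a small chamfer, at x +36, y +50 mm of the plate; its mouth is 8 mm above this point
- small_recess (a point): centre of the floor of the small recess: 33 mm diameter with a small chamfer, at x +36, y -50 mm of the plate; its mouth is 8 mm above this point
- large_disc (a point): centre (half-way up) of the large steel cap, a flat disc 40 mm in diameter, 8 mm thick, about 80 g, z along its axis; lies loose on the plate at first with its centre 4 mm above the plate's top. Fallen home, its top is flush with the plate's top. Either cap may start on the left or the right
- small_disc (a point): centre (half-way up) of the small steel cap, a flat disc 30 mm in diameter, 8 mm thick, about 45 g, z along its axis; lies as the large one does. It would also fall into the large recess, which is wrong
- glue: bystander: small white glue bottle 33x24x90 mm high with a blue nozzle, standing on the bench at the right of the plate's far half; origin at the centre of its underside
- bottle: bystander: small black-capped orange paint bottle, 28 mm diameter, 60 mm high, standing on the bench at the right of the plate's near half; origin at the centre of its underside
- clip: bystander: small black clip 26x20x32 mm high, standing on the plate between the recesses, near the far edge; origin at the centre of its underside
- truck: bystander: model fire truck 128 mm long, 35 mm wide, 36 mm high, standing on the bench along the left side of the plate; origin at the centre of its underside
- jar: bystander: round paint jar with a white lid, 74 mm diameter, 55 mm high, standing on the bench well to the right; origin at the centre of its underside

How it is judged:
By the outcome, as a careful person would: the job done as asked, in the order asked, and still so for the second after the job is handed in, with the robot touching nothing.
It also fails if it takes over 54 s, if anything falls off the work surface, if the arm or the gripper's body presses on something with over 40 N, if the wrist force passes 120 N, or if a joint passes its speed limit or range.

ROBOT

A 7-joint arm with a two-finger parallel gripper is mounted at the origin on a cart in front of the work surface, level with it; the furniture and walls round the work are solid. World frame = base frame: x ahead of the robot, y to its left, z up, the work surface at z = 0. Lengths are in m, angles in rad, forces in N, time in s.
With the tool pointing down it reaches from about 0.4 to 0.875 m from the base axis. Payload 19.3 kg.
Tool frame: the origin (TCP) lies on the mounting face of the last link; the fingertips stand 173 mm ahead of it and the grasp point (between the pads) lies 155 mm ahead of it (bot.grip_point_offset is the distance from the TCP to the grasp point, in m); z points along the fingers, y is the line along which they close (so a half turn about z gives the same grasp; the last joint's range is limited). The gripper opens to 85 mm and grips with 20 to 120 N. Pads are 22 mm wide; open, the fingers measure 114 mm over their backs; the gripper's body (76 mm by 85 mm) begins 54 mm behind the grasp point. The pads swing forward as they close: fully open they stand 13 mm farther back than shut.
Start: joints at [-0.07, 0.521, -0.036, 1.599, 0.021, 1.021, -0.113], TCP at [0.625, -0, 0.405] pointing down, gripper open.
Joint ranges: [-2.91, 2.91], [-0.3, 2.13], [-1.5, 1.42], [0.17, 2.43], [-1.26, 4.41], [0.16, 1.93], [-2.52, 2.52]. Speed limits (rad/s): [1.89, 1.89, 2.39, 2.39, 3.01, 3.01, 3.01].

INTERFACE

Orientations are given as [roll, pitch, yaw] about the fixed x, y, z axes, in that order (R = Rz(yaw) Ry(pitch) Rx(roll)).
In Python, from workcell import bot gives the robot as it stands.
- The arm moves only by the tool arm_command, never from a script. Its argument "deltas" is a list of rows, each a list of 3 entries, a list of its own where there are three numbers: the shift along the tool's x, y, z in cm, then the turn, a rotation vector about the tool's x, y, z in rad, then the finger opening in cm, from 0 to 8.54. In form: [[[tx, ty, tz], [rx, ry, rz], claw], ...]. A call has 1 to 20 rows; each row shifts and turns the commanded pose from where the row before left it, along the tool's axes as they then stand; what a row does not reach is not made up. A row lasts 1/10 s, in which the tool goes at most 50 mm and 8.59 degrees, less where a joint would pass 70% of its speed; a pose out of reach is approached as far as the arm can. A call with a gripper value outside its range is refused whole. The fingers move at their own pace and stop on an object; "newtons" is the grip in N (left out, the last holds). Time passes only in rows, so rows that do not move let the fingers close. It gives the time, the measured TCP pose, the force, the opening and the grip force at its end, in the units of the state.
- bot.observe(): the state, without advancing time (a new reading comes with each control period).
- bot.grab_frame(name): name is "scene" or "side" or "wrist"; returns a dict with "frame" (400x640x3 uint8, red, green, blue), "K" (3x3 intrinsics, pixels), "k1" (the pictures are not rectified: a ray, as slopes to the right and down, at radius r is drawn at 1 + k1 r^2 times it, then the intrinsics apply), "rvec" (rotation vector, rad) and "tvec" (3), from world to camera coordinates, as OpenCV has them; the wrist camera has in their place "T_tool_cam" (4x4, takes a point from camera to tool coordinates, whose origin is the TCP and whose axes are the flange's). Camera axes: x right, y down, z forward; pixel columns grow to the right and rows downward; lengths in m; the calibration is good to about 2 mm. A picture is of the moment at which its call begins: read the wrist's pose just before it. There is no depth.
- bot.job_done(): hands the job in; it is judged then, once.
Trained networks look in a picture, given as the dict that the camera call returned (one of the last four; its "shot" number tells which), for a name from the list of things; names that differ only in an ending like _2 or _b are one class to them, and where a whole thing is asked for, a point or a joint stands for the part that bears it (a point fixed in the world has none). Each returns a list of dicts, best first, with "p" (0 to 1); they miss things now and then, are a little off and sometimes report something else, mostly with a low value. They report only what shows in the picture. A call takes as long as a camera call.
- bot.find_in(name, picture): "rect" ([left, top, width, height] in pixels, round what is visible of it).
- bot.mark_of(name, picture): "at" ([column, row] in pixels: a listed point, or the origin of a listed thing).
The state is a dict: "clock": time; "qpos": joint angles; "qd": joint speeds; "joint_efforts": joint torques, N m; "position": TCP position; "tool_rot": TCP orientation; "force": force on the tool from outside, world axes, zero at the start; "moment": the same for the moment, N m; "grip_width": finger opening in m; "finger_force": force on a finger pad.
Only numpy, scipy, OpenCV 4.12 (cv2) and the standard library are available. Lean on these libraries where they do the work, as an engineer would, in place of code of your own. Each camera call takes 0.05 s, during which the arm holds its last target. There are 200 camera calls.

## Working session

There is one attempt and no reset: what is moved stays moved. The work goes in short steps, Python scripts to look and compute and a tool call to move; the robot and the scene stay as the last step left them, time stands still between calls to the robot, and variables do not carry over. Pictures are saved under pics/ and viewed, at most 10 in all, crops included, and the job is handed in when it is done.

Besides the shell and the picture viewer there is one more tool, called after "Request:" as name([rows], argument=value, ...), one row to a line, values as JSON. arm_command: Moves the arm, as the interface text tells. Its arguments: {"type":"object","properties":{"deltas":{"type":"array","items":{"type":"array"}},"newtons":{"type":"number"}},"required":["deltas"]}

```bash
mkdir -p pics; cat > h.py <<'E'
import numpy as np, cv2
from workcell import bot
from scipy.spatial.transform import Rotation as R
def cam(name):
    s=bot.observe(); f=bot.grab_frame(name)
    if 'rvec' in f:
        Rm=cv2.Rodrigues(np.array(f['rvec'],float))[0]; Rw=Rm.T; c=-Rm.T@np.array(f['tvec']).ravel()
    else:
        T=np.array(f['T_tool_cam']); Rt=R.from_euler('xyz',s['tool_rot']).as_matrix()
        Rw=Rt@T[:3,:3]; c=Rt@T[:3,3]+np.array(s['position'])
    return f,Rw,c
def ray(px,f,Rw):
    K=np.array(f['K']); k1=f['k1']
    d=np.array([(px[0]-K[0,2])/K[0,0],(px[1]-K[1,2])/K[1,1]]); u=d.copy()
    for _ in range(20): u=d/(1+k1*(u@u))
    return Rw@np.array([u[0],u[1],1])
def onz(px,z,f,Rw,c):
    r=ray(px,f,Rw); return c+r*(z-c[2])/r[2]
def save(f,n): cv2.imwrite('pics/'+n,f['frame'][:,:,::-1])
Z=dict(plate=0,large_recess=.016,small_recess=.016,large_disc=.028,small_disc=.028,glue=0,bottle=0,clip=.024,truck=0,jar=0)
E
python3 - <<'E'
from h import *
np.set_printoptions(precision=4,suppress=True)
s=bot.observe();print(s['clock'],s['position'],s['tool_rot'],s['grip_width'])
for n in('scene','side','wrist'):
    f,Rw,c=cam(n); save(f,n+'0.png'); print(n,c)
    for k,z in Z.items():
        for m in bot.mark_of(k,f)[:2]:
            print(k,round(m['p'],2),np.round(m['at'],1),onz(m['at'],z,f,Rw,c))
print(bot.observe()['clock'])
E
```

```text
0.0 [ 0.6249 -0.      0.4041] [-3.1404  0.0001  1.5708] 0.08585656736744757
scene [0.1404 0.6319 0.7032]
plate 0.7 [280.3 238.1] [ 0.5439  0.1575 -0.    ]
plate 0.55 [290.1 199.1] [0.6055 0.0369 0.    ]
large_recess 0.56 [252.8 250.6] [0.5618 0.2326 0.016 ]
small_recess 0.85 [276.2 222.5] [0.5729 0.135  0.016 ]
large_disc 0.69 [288.1 255.6] [0.4833 0.2064 0.028 ]
small_disc 0.41 [310.8 227. ] [0.4912 0.1087 0.028 ]
bottle 0.47 [314.3 206.8] [0.5383 0.0243 0.    ]
clip 0.4 [256.4 230.7] [0.5888 0.1875 0.024 ]
truck 0.6 [251.3 286.4] [0.5109 0.2987 0.    ]
jar 0.69 [404.9 168.4] [ 0.4162 -0.2556  0.    ]
jar 0.36 [248.3 287.5] [0.5142 0.3044 0.    ]
side [0.4199 1.1304 0.8624]
plate 0.58 [304.2 244.5] [0.5414 0.1663 0.    ]
large_recess 0.73 [294.4 257.1] [0.5597 0.2334 0.016 ]
small_recess 0.83 [287.4 232.3] [0.5893 0.1368 0.016 ]
large_disc 0.51 [323.1 246.9] [0.488  0.2046 0.028 ]
large_disc 0.5 [307.7 283. ] [0.5166 0.3334 0.028 ]
small_disc 0.63 [321.4 221.5] [0.499  0.1011 0.028 ]
glue 0.44 [285.1 217.1] [0.6073 0.0511 0.    ]
bottle 0.52 [310.8 215. ] [ 0.5341  0.0381 -0.    ]
bottle 0.45 [320.8 220.8] [ 0.5035  0.0634 -0.    ]
clip 0.54 [283.9 240.2] [0.5931 0.1787 0.024 ]
truck 0.8 [310.7 283.5] [0.5124 0.308  0.    ]
jar 0.85 [349.4 162.7] [ 0.4276 -0.2506  0.    ]
jar 0.61 [327.4 249.3] [0.4783 0.1824 0.    ]
wrist [0.6241 0.0796 0.3742]
plate 0.89 [242.7  33.5] [0.5373 0.1624 0.    ]
small_recess 0.62 [277.3  64. ] [0.5802 0.1256 0.016 ]
small_recess 0.25 [248.8 154.6] [0.5387 0.0164 0.016 ]
small_disc 0.72 [204.1  78.2] [0.4948 0.1093 0.028 ]
glue 0.72 [303.2 130.6] [0.6097 0.0457 0.    ]
bottle 0.62 [250.7 151.3] [0.5378 0.0181 0.    ]
clip 0.59 [283.8   9.9] [0.5904 0.1807 0.024 ]
1.65
```

Request:
arm_command([
  [[1.4,-1.75,1.2],[0,0,0],2],
  [[1.4,-1.75,1.2],[0,0,0],2],
  [[1.4,-1.75,1.2],[0,0,0],2],
  [[1.4,-1.75,1.2],[0,0,0],2],
  [[1.4,-1.75,1.2],[0,0,0],2],
  [[1.4,-1.75,1.2],[0,0,0],2],
  [[1.4,-1.75,1.2],[0,0,0],2],
  [[1.4,-1.75,1.2],[0,0,0],2],
  [[1.4,-1.75,1.2],[0,0,0],2],
  [[1.4,-1.75,1.2],[0,0,0],2],
  [[0,0,0],[0,0,0.14],2],
  [[0,0,0],[0,0,0.14],2],
  [[0,0,0],[0,0,0.14],2],
  [[0,0,0],[0,0,0.14],2],
  [[0,0,0],[0,0,0.14],2],
  [[0,0,0],[0,0,0.14],2],
  [[0,0,0],[0,0,0.14],2],
  [[0,0,0],[0,0,0.14],2],
  [[0,0,0],[0,0,0.14],2],
  [[0,0,0],[0,0,0.14],2],
])

```text
clock: 3.65
position: [0.4501, 0.1401, 0.2848]
tool_rot: [-3.141, -0.0, 0.165]
force: [-0.5, 0.1, 0.0]
grip_width: 0.0202
finger_force: 0.0
```

```bash
python3 - <<'E'
from h import *
np.set_printoptions(precision=4,suppress=True)
s=bot.observe();print(s['clock'],s['position'],s['tool_rot'],s['grip_width'],s['force'])
for n in('wrist',):
    f,Rw,c=cam(n); save(f,n+'1.png'); print(n,c)
    for k in ('plate','large_recess','small_recess','large_disc','small_disc','clip'):
        for m in bot.mark_of(k,f)[:2]:
            print(k,round(m['p'],2),np.round(m['at'],1),onz(m['at'],Z[k],f,Rw,c))
E
```

```text
3.65 [0.4501 0.1401 0.2848] [-3.1414 -0.0004  0.1651] 0.02019572635962144 [-0.4685  0.0918  0.0188]
wrist [0.5275 0.1533 0.2544]
plate 0.58 [301.1  95.7] [0.5327 0.1654 0.    ]
large_recess 0.92 [232.   49.7] [0.5578 0.2236 0.016 ]
large_recess 0.49 [359.4 157.1] [0.4906 0.1068 0.016 ]
small_recess 0.83 [362.   39.9] [0.5813 0.1242 0.016 ]
large_disc 0.74 [243.5 156.3] [0.4773 0.204  0.028 ]
small_disc 0.93 [362.9 154. ] [0.4955 0.1068 0.028 ]
clip 0.87 [293.5   7.8] [0.5921 0.1791 0.024 ]
```

View pics/wrist1.png

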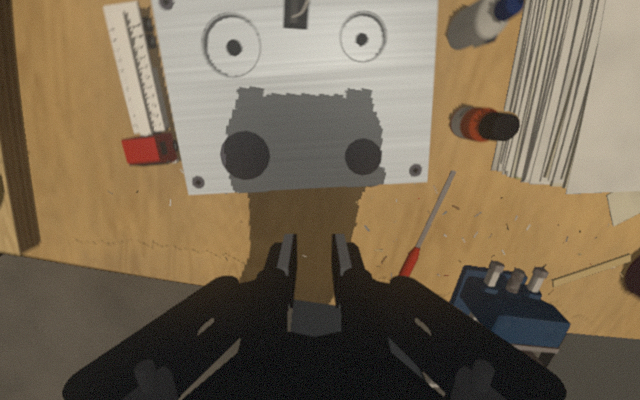

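```bash
cat >> h.py <<'E'
def discs(f,Rw,c,z=.032,thr=50,amin=500):
    g=cv2.GaussianBlur(cv2.cvtColor(f['frame'],cv2.COLOR_RGB2GRAY),(3,3),0)
    n,l,st,ce=cv2.connectedComponentsWithStats((g<thr).astype(np.uint8))
    return [(np.round(ce[i],1),st[i,2:].tolist(),np.round(onz(ce[i],z,f,Rw,c)[:2],4)) for i in range(1,n) if st[i,4]>amin and st[i,2]<120]
E
python3 - <<'E'
from h import *
np.set_printoptions(precision=4,suppress=True)
f,Rw,c=cam('wrist')
for d in discs(f,Rw,c): print(d)
g=cv2.cvtColor(f['frame'],cv2.COLOR_RGB2GRAY)
h=cv2.HoughCircles(cv2.GaussianBlur(g[:110],(3,3),0),cv2.HOUGH_GRADIENT_ALT,1,20,param1=100,param2=.6,minRadius=18,maxRadius=40)
if h is not None:
    for a in h[0]: print(a,onz(a[:2],.024,f,Rw,c), a[2]/f['K'][0][0]*(c[2]-.024)*2)
for p in [(232,45),(363,37),(234,48),(362,40)]: print(p,onz(p,.024 if p[1] in(45,37) else .016,f,Rw,c))
E
```

```text
(array([497.8, 126.3]), [41, 29, 937], array([0.5373, 0.0059]))
[232.      47.      29.1419] [0.5579 0.2221 0.024 ] 0.04864912725333855
[362.      38.      23.0286] [0.5807 0.1264 0.024 ] 0.03844373647136409
(232, 45) [0.5593 0.2222 0.024 ]
(363, 37) [0.5815 0.1258 0.024 ]
(234, 48) [0.5585 0.2228 0.016 ]
(362, 40) [0.5812 0.1251 0.016 ]
```

Request:
arm_command([
  [[0,0,0],[0,0,-0.06],2],
  [[0.05,1.4,0],[0,0,0],2],
  [[0,1.4,0],[0,0,0],2],
  [[0,1.5,0],[0,0,0],2],
  [[0,0,1.6],[0,0,0],2],
  [[0,0,1.6],[0,0,0],2],
  [[0,0,1.6],[0,0,0],2],
  [[0,0,1.6],[0,0,0],2],
  [[0,0,1.3],[0,0,0],2],
  [[0,0,0.5],[0,0,0],2],
  [[0,0,0.2],[0,0,0],2],
  [[0,0,0],[0,0,0],2],
])

```text
clock: 5.25
position: [0.4604, 0.0982, 0.2009]
tool_rot: [-3.142, -0.0, 0.231]
force: [-0.7, 1.0, 0.6]
grip_width: 0.0199
finger_force: 0.0
```

```bash
python3 - <<'E'
from h import *
np.set_printoptions(precision=4,suppress=True)
s=bot.observe();print(s['clock'],s['position'],s['tool_rot'],s['force'])
f,Rw,c=cam('wrist'); save(f,'wrist2.png')
for k in ('small_recess','small_disc'):
    for m in bot.mark_of(k,f)[:2]: print(k,round(m['p'],2),np.round(m['at'],1),onz(m['at'],Z[k],f,Rw,c))
E
```

```text
5.25 [0.4604 0.0982 0.2009] [-3.1415 -0.0002  0.2309] [-0.7129  1.0339  0.6287]
small_recess 0.94 [314.5   7.8] [0.5812 0.1266 0.016 ]
small_disc 0.93 [312.2 190.7] [0.4931 0.1071 0.028 ]
```

View pics/wrist2.png

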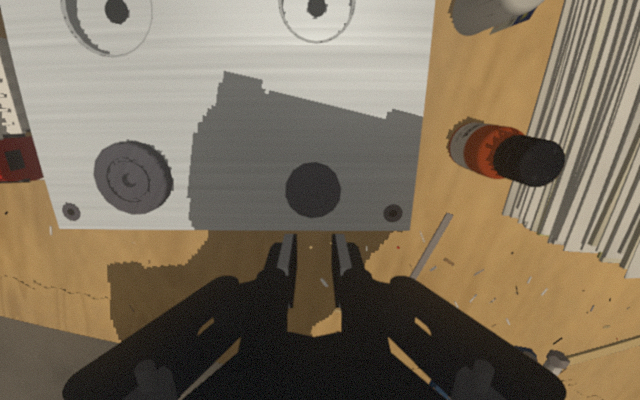

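Request:
arm_command([
  [[0,0.05,0.25],[0,0,0],2],
  [[0.4,0,0],[0,0,0],2],
  [[0.4,0,0],[0,0,0],2],
  [[0.4,0,0],[0,0,0],2],
  [[0.4,0,0],[0,0,0],2],
  [[0.4,0,0],[0,0,0],2],
  [[0.4,0,0],[0,0,0],2],
  [[0.4,0,0],[0,0,0],2],
  [[0.4,0,0],[0,0,0],2],
  [[0.4,0,0],[0,0,0],2],
  [[0.4,0,0],[0,0,0],2],
  [[0.4,0,0],[0,0,0],2],
  [[0.4,0,0],[0,0,0],2],
  [[0.4,0,0],[0,0,0],2],
  [[0,0,0],[0,0,0],2],
])

```text
clock: 6.9
position: [0.5115, 0.1098, 0.1982]
tool_rot: [3.142, -0.0, 0.231]
force: [-0.9, -0.2, -0.7]
grip_width: 0.0198
finger_force: 0.0
```

```bash
python3 - <<'E'
from h import *
np.set_printoptions(precision=4,suppress=True)
s=bot.observe();print(s['clock'],s['position'],s['tool_rot'],s['force'])
f,Rw,c=cam('wrist'); save(f,'wrist3.png')
for k in ('small_recess','small_disc','large_disc','clip'):
    for m in bot.mark_of(k,f)[:2]: print(k,round(m['p'],2),np.round(m['at'],1),onz(m['at'],Z[k],f,Rw,c))
E
```

```text
6.9 [0.5115 0.1098 0.1982] [ 3.1416 -0.0004  0.2308] [-0.9105 -0.1588 -0.7263]
small_recess 0.75 [316.8 114.3] [0.5833 0.1253 0.016 ]
small_recess 0.66 [128.5 121.1] [0.5571 0.2243 0.016 ]
small_disc 0.85 [314.8 212.7] [0.5331 0.1146 0.028 ]
large_disc 0.93 [147.7 262.5] [0.4795 0.2034 0.028 ]
large_disc 0.18 [129.5 116.7] [0.5619 0.2162 0.028 ]
clip 0.86 [213.6  73.6] [0.5909 0.1787 0.024 ]
```

View pics/wrist3.png

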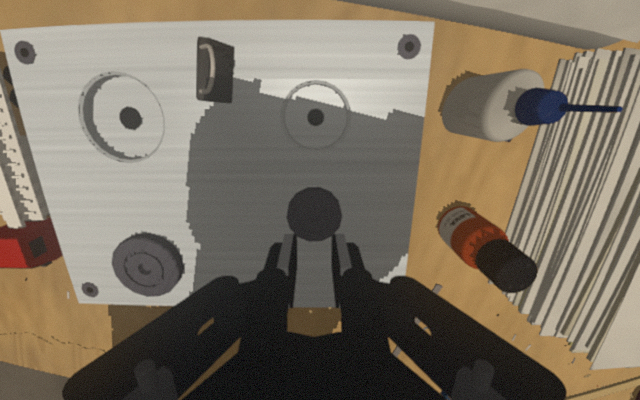

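Request:
arm_command([
  [[0.4,0,0],[0,0,0],2],
  [[0.4,0,0],[0,0,0],2],
  [[0.4,0,0],[0,0,0],2],
  [[0.4,0,0],[0,0,0],2],
  [[0.4,0,0],[0,0,0],2],
  [[0.4,0,0],[0,0,0],2],
  [[0.4,0,0],[0,0,0],2],
  [[0.4,0,0],[0,0,0],2],
  [[0.4,0,0],[0,0,0],2],
  [[0.4,0,0],[0,0,0],2],
  [[0.2,0,0],[0,0,0],2],
  [[0.2,0,0],[0,0,0],2],
  [[0.1,0,0],[0,0,0],2],
  [[0.1,0,0],[0,0,0],2],
  [[0.1,0,0],[0,0,0],2],
  [[0.1,0,0],[0,0,0],2],
  [[0.1,0,0],[0,0,0],2],
  [[0,0,0],[0,0,0],2],
])

```text
clock: 8.95
position: [0.5589, 0.1209, 0.1982]
tool_rot: [3.142, -0.0, 0.231]
force: [0.8, 0.1, 0.6]
grip_width: 0.0201
finger_force: 0.0
```

```bash
python3 - <<'E'
from h import *
np.set_printoptions(precision=4,suppress=True)
s=bot.observe();print(s['clock'],s['position'],s['tool_rot'],s['force'])
f,Rw,c=cam('wrist'); save(f,'wrist4.png')
for k in ('small_recess','small_disc','large_disc','large_recess'):
    for m in bot.mark_of(k,f)[:2]: print(k,round(m['p'],2),np.round(m['at'],1),onz(m['at'],Z[k],f,Rw,c))
E
```

```text
8.95 [0.5589 0.1209 0.1982] [ 3.1416 -0.0001  0.2308] [0.8263 0.0975 0.5809]
large_disc 0.8 [158.3 328.6] [0.4776 0.2062 0.028 ]
large_recess 0.89 [145.5 200.1] [0.5604 0.2239 0.016 ]
```

View pics/wrist4.png

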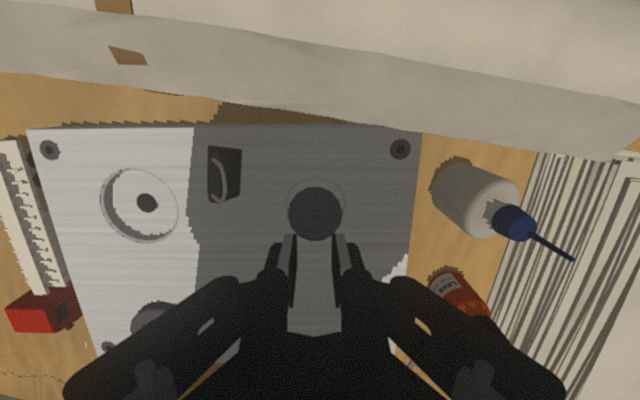

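Request:
arm_command([
  [[0.1,0,0],[0,0,0],2],
  [[0.1,0,0],[0,0,0],2],
  [[0.05,0,0],[0,0,0],2],
  [[0,0,0],[0,0,0],2],
])

```text
clock: 9.6
position: [0.5613, 0.1214, 0.1982]
tool_rot: [3.142, -0.0, 0.231]
force: [-0.7, 0.4, -0.6]
grip_width: 0.0199
finger_force: 0.0
```

```bash
python3 - <<'E'
from h import *
f,Rw,c=cam('wrist'); cv2.imwrite('pics/wrist5.png',cv2.resize(f['frame'][140:290,220:420,::-1],None,fx=3,fy=3))
for k in ('small_recess','small_disc'):
    for m in bot.mark_of(k,f)[:2]: print(k,round(m['p'],2),np.round(m['at'],1),onz(m['at'],Z[k],f,Rw,c))
E
```

```text
small_disc 0.7 [315.3 210.6] [0.5841023  0.12626929 0.028     ]
```

View pics/wrist5.png

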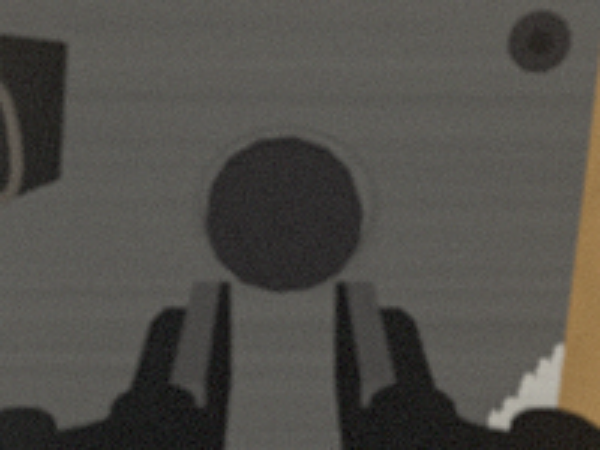

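Request:
arm_command([
  [[0,0,-1.5],[0,0,0],2],
  [[0,0,-2],[0,0,0],2],
  [[0,0,-2],[0,0,0],2],
  [[-1.7,-1.65,0],[0,0,0],2],
  [[-1.7,-1.65,0],[0,0,0],2],
  [[-1.7,-1.65,0],[0,0,0],2],
  [[-1.7,-1.65,0],[0,0,0],2],
  [[-1.7,-1.65,0],[0,0,0],2],
  [[-1.7,-1.65,0],[0,0,0],2],
  [[0,0,0],[0,0,0],2],
])

```text
clock: 10.75
position: [0.4373, 0.196, 0.254]
tool_rot: [-3.14, 0.001, 0.234]
force: [-0.1, -0.5, 0.6]
grip_width: 0.0203
finger_force: 0.0
```

```bash
python3 - <<'E'
from h import *
np.set_printoptions(precision=4,suppress=True)
s=bot.observe();print(s['clock'],s['position'],s['tool_rot'])
f,Rw,c=cam('wrist'); save(f,'wrist6.png')
x=np.array([np.cos(.231),np.sin(.231)]);y=np.array([x[1],-x[0]])
for k,z in (('small_recess',.016),('small_disc',.020),('large_disc',.028),('large_recess',.016)):
    for m in bot.mark_of(k,f)[:2]:
        p=onz(m['at'],z,f,Rw,c); d=p[:2]-s['position'][:2]; print(k,round(m['p'],2),np.round(m['at'],1),p,d@x,d@y)
E
```

```text
10.75 [0.4373 0.196  0.254 ] [-3.1404  0.0008  0.2336]
small_recess 0.18 [464.6  38. ] [0.5803 0.1248 0.016 ] 0.12284873409239051 0.10204224070291963
small_disc 0.74 [464.3  36.8] [0.5796 0.127  0.02  ] 0.12271993812674983 0.09975098837352911
large_disc 0.92 [317.5 158.3] [0.4779 0.2035 0.028 ] 0.04123568235086456 0.001960261720541187
large_recess 0.96 [319.   31.5] [0.5599 0.2222 0.016 ] 0.12529413760607072 0.0025425346667667563
large_recess 0.26 [466.   35.6] [0.5819 0.1244 0.016 ] 0.12436500726099742 0.10280090828461452
```

View pics/wrist6.png

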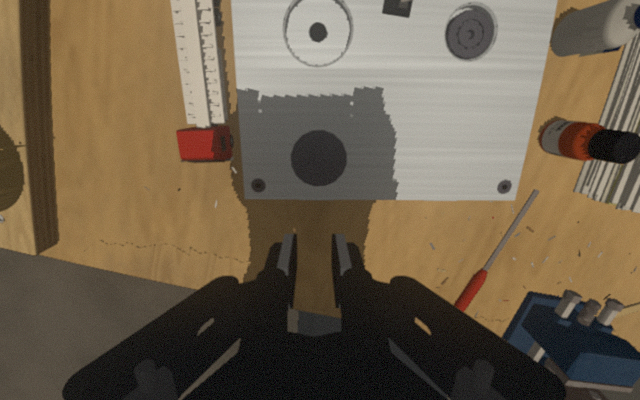

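Request:
arm_command([
  [[0,0.22,1.5],[0,0,0],2],
  [[0,0,1.5],[0,0,0],2],
  [[0,0,1.5],[0,0,0],2],
  [[0,0,1.0],[0,0,0],2],
  [[0,0,0],[0,0,0],2],
  [[0.5,0,0],[0,0,0],2],
  [[0.4,0,0],[0,0,0],2],
  [[0.4,0,0],[0,0,0],2],
  [[0.4,0,0],[0,0,0],2],
  [[0.4,0,0],[0,0,0],2],
  [[0.4,0,0],[0,0,0],2],
  [[0.4,0,0],[0,0,0],2],
  [[0.4,0,0],[0,0,0],2],
  [[0.4,0,0],[0,0,0],2],
  [[0.4,0,0],[0,0,0],2],
  [[0.4,0,0],[0,0,0],2],
  [[0.4,0,0],[0,0,0],2],
  [[0.4,0,0],[0,0,0],2],
  [[0.4,0,0],[0,0,0],2],
  [[0,0,0],[0,0,0],2],
])

```text
clock: 13.0
position: [0.4958, 0.2055, 0.1982]
tool_rot: [3.142, -0.001, 0.231]
force: [0.6, -0.0, -0.0]
grip_width: 0.0201
finger_force: 0.0
```

```bash
python3 - <<'E'
from h import *
np.set_printoptions(precision=4,suppress=True)
s=bot.observe();print(s['clock'],s['position'],s['tool_rot'])
f,Rw,c=cam('wrist'); save(f,'wrist7.png')
x=np.array([np.cos(.231),np.sin(.231)]);y=np.array([x[1],-x[0]])
for k,z in (('small_disc',.020),('large_disc',.028),('large_recess',.016)):
    for m in bot.mark_of(k,f)[:2]:
        p=onz(m['at'],z,f,Rw,c); d=p[:2]-s['position'][:2]; print(k,round(m['p'],2),np.round(m['at'],1),p,d@x,d@y)
E
```

```text
13.0 [0.4958 0.2055 0.1982] [ 3.1416 -0.0006  0.2307]
small_disc 0.95 [492.3 136.1] [0.579  0.1268 0.02  ] 0.06300425318118674 0.09561142641579681
large_disc 0.83 [313.9 202.5] [0.5231 0.2122 0.028 ] 0.028077271054753324 -0.00025595795505008607
large_recess 0.72 [308.4 129.5] [0.5588 0.2236 0.016 ] 0.06553977537064878 -0.003218642944011747
large_recess 0.68 [310.4 203.6] [0.5177 0.213  0.016 ] 0.023054394007990735 -0.0022972905790464384
```

View pics/wrist7.png

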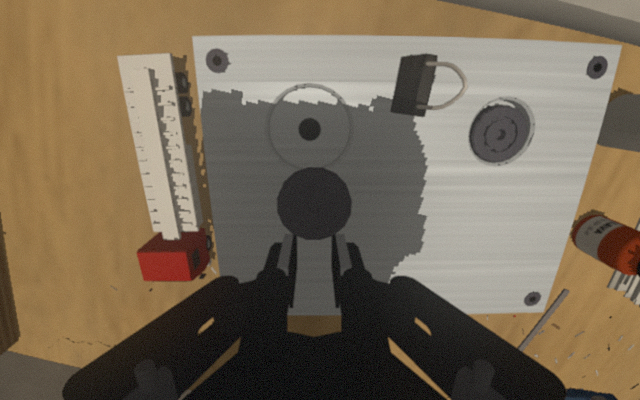

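Request:
arm_command([
  [[0.4,-0.03,0],[0,0,0],2],
  [[0.4,-0.03,0],[0,0,0],2],
  [[0.4,-0.03,0],[0,0,0],2],
  [[0.4,-0.03,0],[0,0,0],2],
  [[0.4,-0.03,0],[0,0,0],2],
  [[0.4,-0.03,0],[0,0,0],2],
  [[0.4,-0.03,0],[0,0,0],2],
  [[0.4,-0.03,0],[0,0,0],2],
  [[0.1,0,0],[0,0,0],2],
  [[0.1,0,0],[0,0,0],2],
  [[0.1,0,0],[0,0,0],2],
  [[0.1,0,0],[0,0,0],2],
  [[0.1,0,0],[0,0,0],2],
  [[0.1,0,0],[0,0,0],2],
  [[0,0,0],[0,0,0],2],
])

```text
clock: 14.7
position: [0.5318, 0.2164, 0.1982]
tool_rot: [-3.142, -0.0, 0.231]
force: [-0.3, 0.0, 0.5]
grip_width: 0.0196
finger_force: 0.0
```

```bash
python3 - <<'E'
from h import *
f,Rw,c=cam('wrist'); cv2.imwrite('pics/wrist8.png',cv2.resize(f['frame'][120:290,200:420,::-1],None,fx=3,fy=3))
for k in ('large_recess','large_disc'):
    for m in bot.mark_of(k,f)[:2]: print(k,round(m['p'],2),np.round(m['at'],1),onz(m['at'],Z[k],f,Rw,c))
E
```

```text
large_disc 0.58 [313.9 199.2] [0.5608312 0.223524  0.028    ]
```

View pics/wrist8.png

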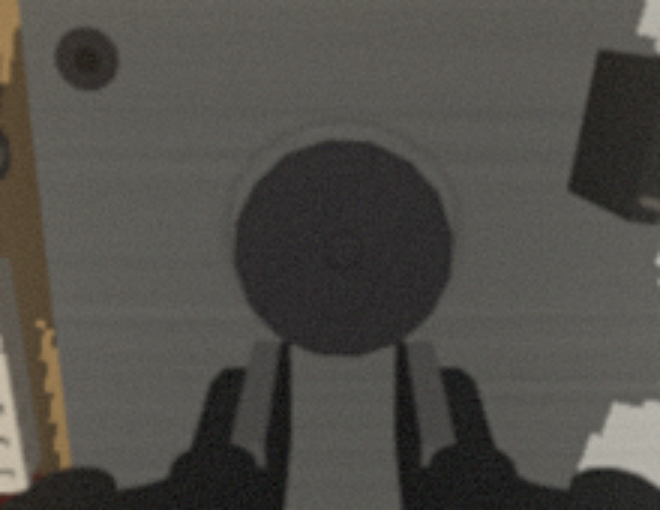

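Request:
arm_command([
  [[0.1,0,0],[0,0,0],2],
  [[0.1,0,0],[0,0,0],2],
  [[0,0,0],[0,0,0],2],
])

```text
clock: 15.15
position: [0.5338, 0.2169, 0.1982]
tool_rot: [3.142, -0.0, 0.231]
force: [-0.6, 0.2, -0.2]
grip_width: 0.0199
finger_force: 0.0
```

```bash
python3 - <<'E'
from h import *
a=cv2.imread('pics/wrist8.png')
f,Rw,c=cam('wrist'); b=cv2.resize(f['frame'][120:290,200:420,::-1],None,fx=3,fy=3); cv2.imwrite('pics/wrist9.png',b)
for im in (a,b):
    g=cv2.cvtColor(im,cv2.COLOR_BGR2GRAY)
    h=cv2.HoughCircles(cv2.GaussianBlur(g,(9,9),0),cv2.HOUGH_GRADIENT_ALT,1,5,param1=60,param2=.6,minRadius=90,maxRadius=135)
    print(h)
for k in ('large_recess','large_disc'):
    for m in bot.mark_of(k,f)[:2]: print(k,round(m['p'],2),np.round(m['at'],1))
E
```

```text
[[[344.     252.     108.7509]]]
[[[340.       248.       104.712555]]]
large_disc 0.89 [311.1 200.8]
```

Request:
arm_command([
  [[-0.5,0,0],[0,0,0],2],
  [[0,0,-2],[0,0,0],2],
  [[0,0,-2],[0,0,0],2],
  [[-2,1.5,-2],[0,0,0],2],
  [[-2,1.5,-2],[0,0,0],2],
  [[-2,1,-2],[0,0,0],2],
  [[0,0,0],[0,0,0],2],
])

```text
clock: 16.0
position: [0.4782, 0.1612, 0.3002]
tool_rot: [-3.141, -0.001, 0.229]
force: [0.5, -0.1, -0.1]
grip_width: 0.0199
finger_force: 0.0
```

```bash
python3 - <<'E'
from h import *
s=bot.observe();print(s['clock'],s['position'])
f,Rw,c=cam('wrist'); g,_,_=cam('side')
a=cv2.resize(f['frame'][20:220,180:480],None,fx=2.6,fy=2.6)[:, :780]
for k,z in (('small_disc',.020),('large_disc',.020)):
    for m in bot.mark_of(k,f)[:1]: print(k,round(m['p'],2),m['at'],onz(m['at'],z,f,Rw,c))
cv2.imwrite('pics/wrist10.png',a[:,:,::-1])
E
```

```text
16.0 [0.47818714 0.16124304 0.30024306]
small_disc 0.94 [382.8, 90.5] [0.57939082 0.1247302  0.02      ]
large_disc 0.94 [261.5, 85.7] [0.55954051 0.22640491 0.02      ]
```

View pics/wrist10.png

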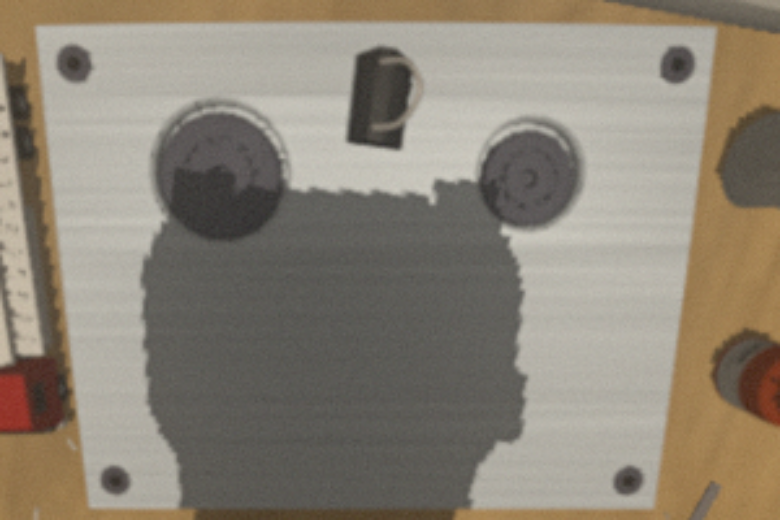

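```bash
python3 - <<'E'
from h import *
f,Rw,c=cam('wrist')
K=np.array(f['K'],float); ex,ey=np.array([np.cos(.231),np.sin(.231)]),np.array([np.sin(.231),-np.cos(.231)])
o=np.array([.5702,.1743])
v,u=np.mgrid[0:300,0:750]
P=o+((150-v)/5000)[...,None]*ex+((u-375)/5000)[...,None]*ey
W=np.concatenate([P,np.full(P.shape[:2]+(1,),.024)],-1)-c
C=W@Rw; s=C[...,:2]/C[...,2:]; s=s*(1+f['k1']*(s**2).sum(-1,keepdims=True))
m=(s*[K[0,0],K[1,1]]+[K[0,2],K[1,2]]).astype(np.float32)
a=cv2.remap(f['frame'],m[...,0],m[...,1],cv2.INTER_CUBIC); cv2.imwrite('pics/ortho.png',a[:,:,::-1])
E
```

```text
(no output)
```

View pics/ortho.png

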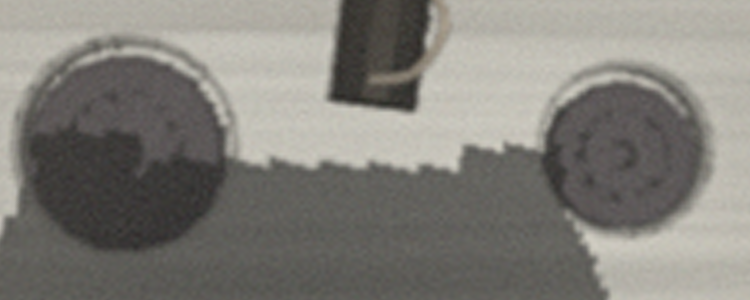

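```bash
python3 -c "
from workcell import bot
print(bot.job_done())"
```

```text
the job is handed in; nothing more can be done
None
```

I pushed both caps into the recesses of their own size, and a rectified overhead view shows them lying flush. The fingers touched nothing else that I could see, and I handed the job in at about 16 s of the 54 s limit; no verdict was returned.

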